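Flip the stamp leaf open and index the stamp platform to its third stop

ROBOT

A 6-joint arm with a two-finger parallel gripper is mounted at the origin on the work surface. World frame = base frame: x ahead of the robot, y to its left, z up, the work surface at z = 0. Lengths are in mm, angles in rad, forces in N, time in s.
With the tool pointing down it reaches from about 425 to 950 mm from the base axis. Payload 14.7 kg.
Tool frame: the origin (TCP) lies on the centre line of the jaws, within the pads' length; the fingertips stand 8 mm ahead of it and the grasp point (between the pads) lies 11 mm behind it (bot.nose_length is the y of the fingertips in the tool frame, in mm); y points along the fingers, x is the direction in which the jaws open and shut, and the axes are right-handed (so a half turn about y gives the same grasp; the last joint's range is limited). The gripper opens to 85 mm and grips with 20 to 120 N. Pads are 22 mm wide; open, the fingers measure 114 mm over their backs; the gripper's body (76 mm by 85 mm) begins 54 mm behind the grasp point. The pads swing forward as they close: fully open they stand 13 mm farther back than shut.
Start: joints at [1.231, 0.48, 1.596, -0, 1.065, -0.047], TCP at [187.588, 622.337, 239.297] pointing down, gripper open.
Joint ranges: [-2.75, 2.75], [-0.82, 2.05], [0.23, 2.67], [-1.56, 4.7], [0.09, 2.69], [-2.92, 2.92]. Speed limits (rad/s): [1.89, 1.89, 2.39, 3.01, 3.01, 3.01].

INTERFACE

Orientations are given as a unit quaternion [x, y, z, w].
In Python, from cell import telemetry, get_image, job, bot gives the robot as it stands. The module is installed in compiled form; this text tells all that it offers.
- The arm moves only by the shell command python3 -m pendant 'ROWS' [OPENING] [FORCE]. ROWS is JSON, one flat list of numbers, 4 for each row, row after row: the shift along the tool's x, y, z in m, then the turn about the tool's y in rad. A call has 1 to 20 rows; each row is the pose to reach, as a shift and turn from the pose commanded when the call began, along the tool's axes at that moment; what a row does not reach only later rows make up. A row lasts 1/10 s, in which the tool goes at most 50 mm and 8.59 degrees, less where a joint would pass 70% of its speed; a pose out of reach is approached as far as the arm can. A call with a gripper value outside its range is refused whole. OPENING is the opening in per cent of the stroke, from 0 (shut) to 100 (fully open), set as the call begins (- or left out, the last holds). The fingers move at their own pace and stop on an object; FORCE is the grip in N (left out, the last holds). Time passes only in rows, so rows that repeat a pose let the fingers close. It gives the time, the measured TCP pose, the force and the opening at its end, in the units of the state.
- telemetry.read_state(): the state, without advancing time (a new reading comes with each control period).
- get_image(name): name is "scene" or "top" or "wrist"; returns a dict with "image" (400x640x3 uint8, blue, green, red), "intrinsics" (3x3 intrinsics, pixels), "rvec" (rotation vector, rad) and "tvec" (3), from world to camera coordinates, as OpenCV has them. Camera axes: x right, y down, z forward; pixel columns grow to the right and rows downward; lengths in mm; the calibration is good to about 2 mm. A picture is of the moment at which its call begins. There is no depth.
- job.sign_off(): hands the job in, once; it reports no verdict.
The state is a dict: "clock": time; "joint_positions": joint angles; "joint_velocities": joint speeds; "effort": joint torques, N m; "eef_pos": TCP position; "tcp_rot": TCP orientation; "wrist_force": force on the tool from outside, world axes, zero at the start; "wrist_torque": the same for the moment, N m; "finger_gap": opening from 0.0 (shut) to 1.0 (fully open).
Only numpy, scipy, OpenCV 4.12 (cv2) and the standard library are available. Lean on these libraries where they do the work, as an engineer would, in place of code of your own. Each camera call takes 0.05 s, during which the arm holds its last target.

TASK

A print has just been pulled on the stamp platform: take the steel bail of the clear stamp leaf, flip the leaf right over on its hinge and lay it gently back flat on its rests, carved red face up, then let go of it. Only then grip the black wing of the index knob and turn it clockwise (seen from above) out of its plain home arc, counting the clicks, to the third stop and not past it; finish while still holding the knob there between the fingers, so that the card cannot creep. Leave the other things on the table where they are.

Things in the scene. Friction and masses are not known exactly. Their poses are not given: they have to be found in the camera images.
- leaf (a joint): Angle of the clear stamp leaf (rad): 0 closed, level over the card; grows as the leaf swings up and over towards the hinge point's +y side; 1.57 upright; 3.14 laid back level on two rubber-topped rests, red seal face up. Nearly free hinge (friction 0.04 N m): the leaf (about 170 g) falls if let go on the way.
- leaf_hinge (a point): Middle of the leaf's hinge line, 46 mm above the table. Its axes are the platform's: x along the hinge line, y from the card towards the hinge and on to the rests, z up. The platform is fixed to the table; its place and yaw differ from start to start.
- leaf_bail (a point): Middle of the leaf's grip bar: round 8 mm steel rod, parallel to the hinge and 178 mm from it, 64 mm free between its legs, 46 mm above the table when closed and when laid back. A 32 mm open gap lies between bar and leaf edge, so a finger fits down either side (nothing above 22 mm below). The bar turns between the fingers as the leaf swings. Axes of the leaf: x along the bar.
- index (a joint): Angle of the index knob (rad), growing clockwise from above, ends at 0 and 2.35. Starts in the plain home arc (0.03 to 0.30), where it turns freely; then a spring roller drops into notches 0.419 (24 degrees) apart: stops at 0.550, 0.969, 1.388 (third), 1.807, 2.225. Each pulls the knob to its middle from about 0.17 either side, with up to 0.25 N m. The card's turntable turns with it one to one.
- knob_grip (a point): On the knob's vertical axis, 70 mm above the table, where to grip. x runs along the wing to its pointer end (white line). Wing: black bar 50 mm long, 12 wide, 46 to 80 mm above the table, on a dark scalloped plate 69 mm across (top at 46 mm), on a grey housing 102 mm across, at (-85, -205) mm in the hinge point's x, y. White marks on the housing show the pointer's five stops in turn.
- index_knob: The index knob itself, wing and scalloped plate together (origin on its axis, 36 mm above the table).
- ink_tin: Round red ink tin, 75 mm across, 24 mm tall, on the far side of the platform; leave alone. Origin at the centre of its underside.
- seal_up: Greenish seal stone 24 x 24 x 54 mm standing on end, orange top, on the far side; leave alone. Origin under its centre.
- seal_lying: Brown seal stone 60 x 26 x 26 mm lying to the right of the platform; leave alone. Origin under its centre.
- graver: Carving graver, wooden handle, 150 mm long, 15 mm thick, lying on the robot's side of the platform; leave alone. Origin under its middle.
- card_stack: Stack of square cards 105 x 105 x 14 mm on the far left of the platform; leave alone. Origin under its centre.
- brush: Flat brush 155 mm long, 10 mm thick, lying to the right; leave alone. Origin under its middle.
- ink_bottle: Amber ink bottle 36 mm across, 72 mm tall, red cap, beyond the open leaf's place on the left; leave alone. Origin at the centre of its underside.
- leaf_plate: The clear leaf itself (origin on the hinge line): 138 mm along the hinge, 142 mm from the hinge line to its free edge, 5 mm thick in a white rim, with a wooden seal plate 36 x 36 mm on its printing side, red carved face.

How it is judged:
By the outcome, as a careful person would: the job done as asked, in the order asked, and still so for the second after the job is handed in, while the arm keeps its last pose, push and grip.
It also fails if it takes over 61 s, if anything falls off the work surface, if the arm or the gripper's body presses on something with over 40 N, if the wrist force passes 120 N, or if a joint passes its speed limit or range.

## Working session

There is one attempt and no reset: what is moved stays moved. The work goes in short steps, Python scripts to look and compute and a shell command to move; the robot and the scene stay as the last step left them, time stands still between calls to the robot, and variables do not carry over. Pictures are saved under pics/ and viewed, and the job is handed in when it is done.

```bash
ls; mkdir -p pics
python3 - <<'E'
from cell import telemetry,get_image,job,bot
import cv2
s=telemetry.read_state();print(s)
for n in("scene","top","wrist"):
    d=get_image(n);cv2.imwrite(f"pics/{n}0.png",d["image"]);print(n,d["intrinsics"],d["rvec"],d["tvec"])
print([a for a in dir(bot) if a[0]!='_'])
E
```

```text
pics
{'clock': 0.0, 'joint_positions': array([ 1.23140315e+00,  4.80824541e-01,  1.59688319e+00,  2.61811414e-06,
        1.06511794e+00, -4.65880650e-02]), 'joint_velocities': array([ 0.00147402,  0.00079905,  0.00059146, -0.00071375,  0.00157412,
        0.00216445]), 'effort': array([ 1.27288640e-03, -9.50594187e+01, -4.30198395e+01, -3.82510279e-05,
        1.18578417e-02, -3.39877737e-06]), 'eef_pos': array([187.44852304, 621.95075755, 238.67365752]), 'tcp_rot': array([ 0.5678341 ,  0.42134853, -0.42207274, -0.56734862]), 'wrist_force': array([-0.44913715,  0.01031398,  0.3614581 ]), 'wrist_torque': array([ 0.01913567, -0.0969795 ,  0.01697818]), 'finger_gap': 0.9991669476996532}
scene [[368.07030146   0.         320.7336684 ]
 [  0.         368.07030146 198.62227109]
 [  0.           0.           1.        ]] [ 1.08320546  2.41299157 -0.99788611] [ 411.02060242 -244.03674887 1225.1368451 ]
top [[427.8789654    0.         317.00187214]
 [  0.         427.8789654  196.73141837]
 [  0.           0.           1.        ]] [ 2.10128299 -2.12875507  0.2051675 ] [ -31.83483825  591.87014528 1129.05528554]
wrist [[356.83087863   0.         319.53026556]
 [  0.         356.83087863 198.82179456]
 [  0.           0.           1.        ]] [-2.31771881 -1.72247377 -0.25797253] [-649.40640712  -38.18879603  381.05153756]
['PlanningError', 'nose_length']
```

View pics/top0.png

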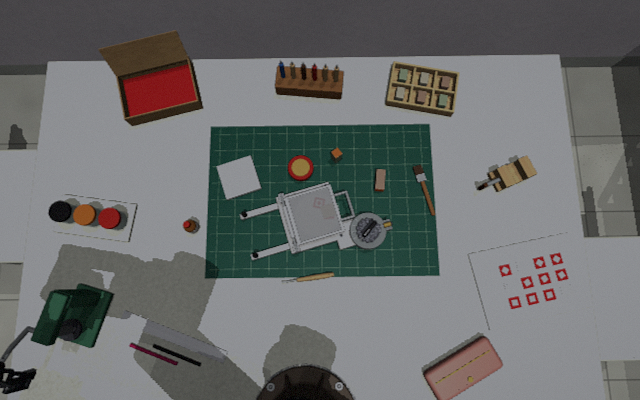

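View pics/scene0.png

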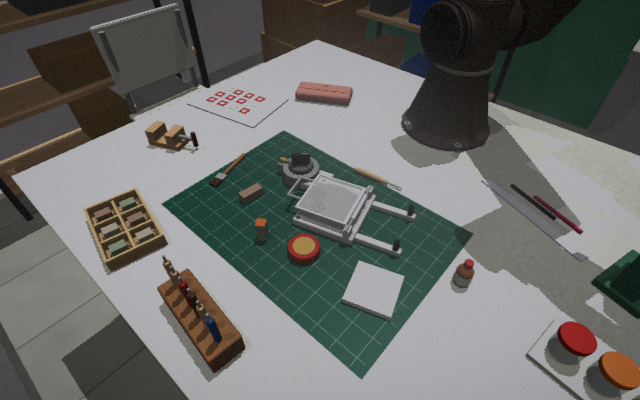

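View pics/wrist0.png

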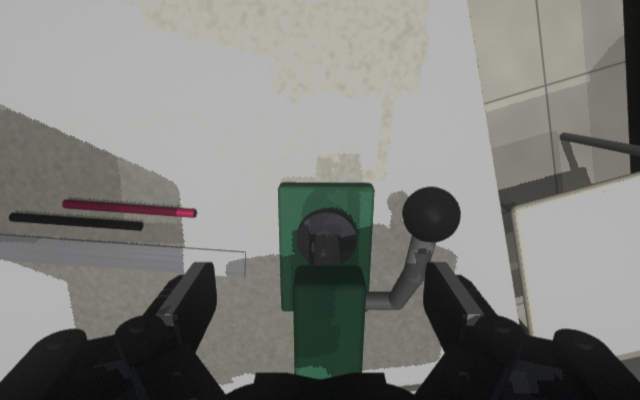

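The top view shows the leaf near (315,215) with its bail at right (~345,205), the knob at ~(368,230) and the rests at left (245,215), (254,254). I'll zoom in on these.

Run:
```python
import cv2
a=cv2.imread("pics/top0.png")[150:290,220:400];cv2.imwrite("pics/topz.png",cv2.resize(a,None,fx=4.4,fy=4.2,interpolation=cv2.INTER_CUBIC))
a=cv2.imread("pics/scene0.png")[130:270,260:430];cv2.imwrite("pics/scz.png",cv2.resize(a,None,fx=4,fy=4,interpolation=cv2.INTER_CUBIC))
```

```text
(no output)
```

View pics/topz.png

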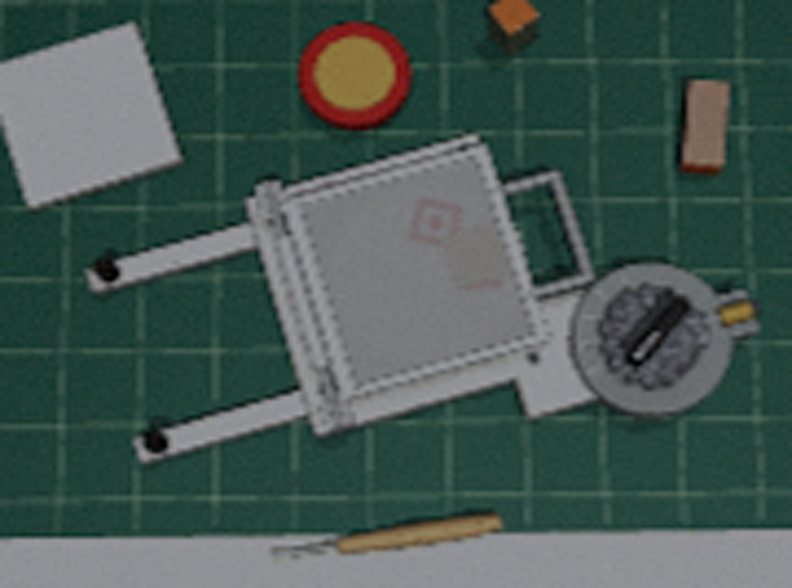

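View pics/scz.png

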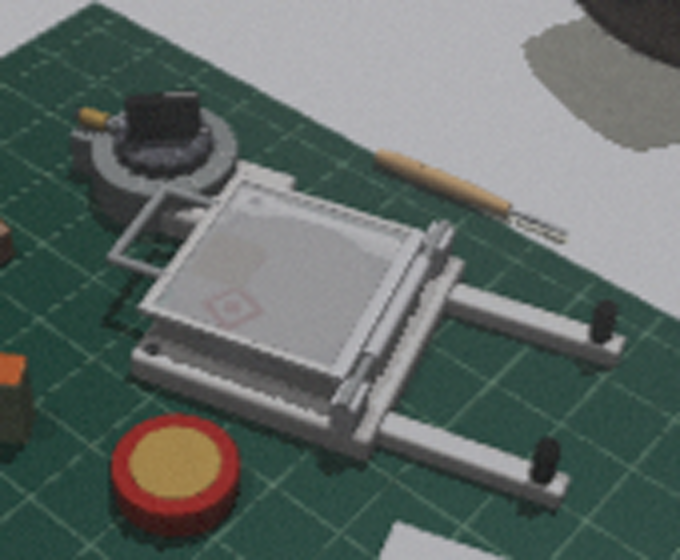

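```bash
cat > h.py <<'E'
import numpy as np,cv2
from cell import telemetry,get_image
def cal(d):
    return d["intrinsics"],cv2.Rodrigues(d["rvec"])[0],np.array(d["tvec"]).ravel()
def ray(d,u,v,z):
    K,R,t=cal(d);c=-R.T@t;r=R.T@np.linalg.inv(K)@np.array([u,v,1.]);return c+r*(z-c[2])/r[2]
def proj(d,p):
    K,R,t=cal(d);q=K@(R@np.array(p,float)+t);return q[:2]/q[2]
def tri(l):
    A=np.zeros((3,3));b=np.zeros(3)
    for d,u,v in l:
        K,R,t=cal(d);c=-R.T@t;r=R.T@np.linalg.inv(K)@np.array([u,v,1.]);r/=np.linalg.norm(r);P=np.eye(3)-np.outer(r,r);A+=P;b+=P@c
    return np.linalg.solve(A,b)
E
python3 - <<'E'
from h import *
T=get_image("top");S=get_image("scene")
tz=lambda x,y:(220+x/4.4,150+y/4.2)
sz=lambda x,y:(260+x/4,130+y/4)
P=dict(bailA=(553,179,46),bailB=(587,275,46),housing=(652,338,36),wingA=(632,362,80),wingB=(686,298,80),rest1=(107,269,43),rest2=(154,440,43),hingeA=(268,190,46),hingeB=(330,415,46))
W={}
for k,(x,y,z) in P.items():
    W[k]=ray(T,*tz(x,y),z);print(k,W[k].round(1))
print('bail tri',tri([(T,*tz(553,179)),(S,*sz(113,257))]),tri([(T,*tz(587,275)),(S,*sz(168,190))]))
print('rest tri',tri([(T,*tz(107,269)),(S,*sz(546,445))]),tri([(T,*tz(154,440)),(S,*sz(604,307))]))
print('wing tri',tri([(T,*tz(659,330)),(S,*sz(164,97))]))
b=(W['bailA']+W['bailB'])/2;d=W['bailA']-W['bailB'];print(b,np.linalg.norm(d),np.arctan2(d[1],d[0]))
r=W['rest1']-W['rest2'];print('rest yaw',np.arctan2(r[1],r[0]),np.linalg.norm(r))
for yaw in(np.arctan2(d[1],d[0]),np.arctan2(r[1],r[0])):
    X=np.array([np.cos(yaw),np.sin(yaw),0]);Y=np.array([-X[1],X[0],0])
    h=b+178*Y;print('hinge',h,'knob',h-85*X-205*Y)
E
```

```text
bailA [ 604.7 -120.2   46. ]
bailB [ 539.4 -140.    46. ]
housing [ 498.2 -180.7   36. ]
wingA [ 477.8 -163.    80. ]
wingB [ 518.5 -197.4   80. ]
rest1 [548.  164.2  43. ]
rest2 [434.6 132.5  43. ]
hingeA [599.6  61.9  46. ]
hingeB [449.2  22.6  46. ]
bail tri [ 605.63222293 -120.83256061   42.98816525] [ 538.79334362 -139.07108114   44.72279141]
rest tri [548.32464813 165.40296942  39.17356164] [434.71437212 133.07996675  40.35877422]
wing tri [ 497.869396   -179.72029484   77.07357753]
[ 572.04379556 -130.1289784    46.        ] 68.16589326032447 0.2949239088738267
rest yaw 0.27261910558228847 117.6994488073019
hinge [520.30506153  40.18574028  46.        ] knob [ 498.56174349 -180.66993232   46.        ]
hinge [524.11645243  41.29730249  46.        ] knob [ 497.45280898 -179.01849385   46.        ]
```

```bash
cat >> h.py <<'E'
from scipy.spatial.transform import Rotation as Ro
YAW=0.273
B=np.array([572.,-130,46]);H=np.array([524.,41.3,46]);KN=np.array([498.,-180.,70.])
def st():
    s=telemetry.read_state();R=Ro.from_quat(s["tcp_rot"]).as_matrix();return s,R
def rel(target):
    s,R=st();return (R.T@(np.array(target)-s["eef_pos"])/1000).round(4)
def rep():
    s,R=st();print('t',s["clock"],'p',s["eef_pos"].round(1),'xyaw',np.arctan2(R[1,0],R[0,0]).round(4),'ydir',R[:,1].round(3),'F',s["wrist_force"].round(1),'gap',round(s["finger_gap"],3),'q',s["joint_positions"].round(2))
E
python3 - <<'E'
from h import *
rep();s,R=st()
print(rel(B+[0,0,80-11]), rel([450,300,200]))
E
```

```text
t 0.25 p [187.5 622.1 239. ] xyaw 1.278 ydir [-0.    -0.001 -1.   ] F [-0.2 -0.4  0. ] gap 0.997 q [ 1.23  0.48  1.6   0.    1.07 -0.05]
[-0.6091  0.1243 -0.5852] [-0.2327  0.0391 -0.3443]
```

```bash
python3 -m pendant '[-0.23,0.04,-0.34,-0.566,-0.23,0.04,-0.34,-0.566,-0.23,0.04,-0.34,-0.566,-0.23,0.04,-0.34,-0.566,-0.23,0.04,-0.34,-0.566,-0.23,0.04,-0.34,-0.566,-0.23,0.04,-0.34,-0.566,-0.23,0.04,-0.34,-0.566,-0.609,0.124,-0.585,-0.566,-0.609,0.124,-0.585,-0.566,-0.609,0.124,-0.585,-0.566,-0.609,0.124,-0.585,-0.566,-0.609,0.124,-0.585,-0.566,-0.609,0.124,-0.585,-0.566,-0.609,0.124,-0.585,-0.566,-0.609,0.124,-0.585,-0.566,-0.609,0.124,-0.585,-0.566,-0.609,0.124,-0.585,-0.566,-0.609,0.124,-0.585,-0.566,-0.609,0.124,-0.585,-0.566]' 30 30
python3 - <<'E'
from h import *
rep();d=get_image("wrist");cv2.imwrite("pics/w1.png",d["image"])
for p in (B,KN,B+35*np.array([.963,.27,0]),B-35*np.array([.963,.27,0])):print(proj(d,p))
E
```

```text
clock: 2.25
eef_pos: [571.6, -130.1, 115.0]
tcp_rot: [-0.427, -0.563, 0.563, 0.428]
wrist_force: [-0.9, 0.6, 0.2]
finger_gap: 0.3
t 2.25 p [ 571.6 -130.1  115. ] xyaw 1.8423 ydir [-0.001  0.    -1.   ] F [-0.9  0.6  0.2] gap 0.3 q [-0.28  0.54  1.86  0.    0.74 -2.12]
[318.52711446 219.63767611]
[258.55061399  69.97617364]
[318.67794358 271.1238004 ]
[318.361248   163.01849511]
```

View pics/w1.png

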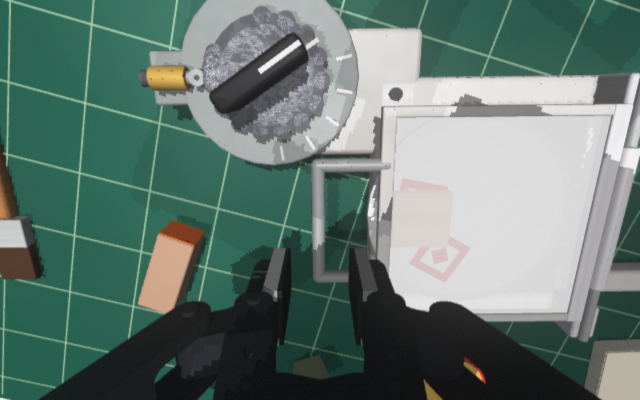

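The wrist view shows the bail bar upright at column 318, rows 163–280, midway between the fingers and matching its predicted position. The knob pointer is at (300,48), with the stop marks running clockwise from it. Now I'll descend and grip.

```bash
python3 -m pendant '[0,0.03,0,0,0,0.06,0,0,0,0.075,0,0,0,0.08,0,0,0,0.08,0,0,0,0.08,0,0]' 30 30
python3 -m pendant '[0,0,0,0,0,0,0,0,0,0,0,0,0,0,0,0,0,0,0,0]' 0 30
python3 - <<'E'
from h import *
rep();d=get_image("wrist");cv2.imwrite("pics/w2.png",d["image"])
E
```

```text
clock: 2.9
eef_pos: [572.6, -129.5, 36.3]
tcp_rot: [0.428, 0.564, -0.563, -0.427]
wrist_force: [0.1, -0.0, 0.9]
finger_gap: 0.3
clock: 3.4
eef_pos: [573.0, -130.6, 36.5]
tcp_rot: [0.428, 0.564, -0.563, -0.426]
wrist_force: [0.2, -7.8, 3.5]
finger_gap: 0.081
t 3.4 p [ 573.  -130.6   36.5] xyaw 1.844 ydir [ 0.002 -0.001 -1.   ] F [ 0.2 -7.8  3.5] gap 0.081 q [-0.28  0.66  1.89 -0.    0.58 -2.12]
```

View pics/w2.png

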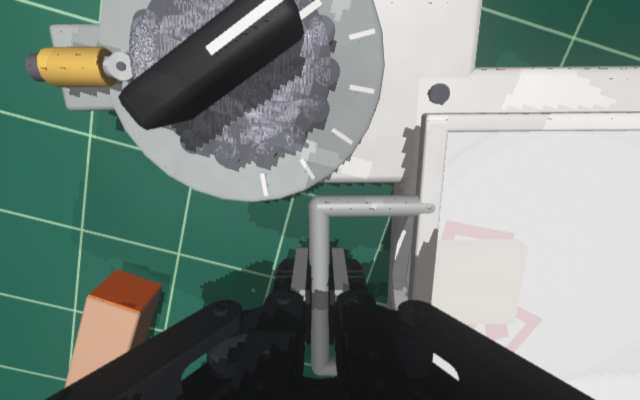

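Bar gripped: gap 0.08, about 7 mm. Next, the first half of the arc (0→90°).

```bash
python3 -m pendant '[0,-0.003,0,0,0.0002,-0.0093,0,0,0.0017,-0.0248,0,0,0.0053,-0.0431,0,0,0.0107,-0.0609,0,0,0.018,-0.078,0,0,0.027,-0.0943,0,0,0.0377,-0.1096,0,0,0.05,-0.1236,0,0,0.0636,-0.1364,0,0,0.0785,-0.1476,0,0,0.0944,-0.1572,0,0,0.1113,-0.165,0,0,0.1289,-0.1711,0,0,0.1471,-0.1753,0,0,0.1625,-0.1773,0,0,0.178,-0.178,0,0,0.178,-0.178,0,0]'
python3 - <<'E'
from h import *
rep();d=get_image("scene");cv2.imwrite("pics/s3.png",d["image"])
d=get_image("wrist");cv2.imwrite("pics/w3.png",d["image"])
E
```

```text
clock: 5.25
eef_pos: [523.3, 43.2, 213.9]
tcp_rot: [0.427, 0.564, -0.564, -0.427]
wrist_force: [-5.5, -1.1, 12.4]
finger_gap: 0.08
t 5.25 p [523.3  43.2 213.9] xyaw 1.8452 ydir [ 0.  0. -1.] F [-5.5 -1.1 12.4] gap 0.08 q [ 0.02  0.34  1.91  0.    0.9  -1.82]
```

View pics/s3.png

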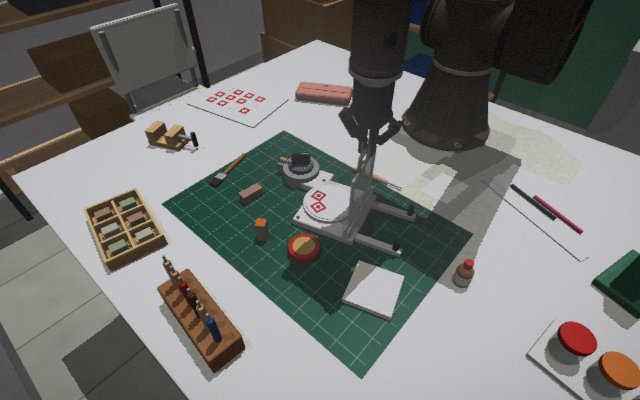

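Leaf is upright at about (375,180) and held by the bail. Now the second half, stopping 5° short.

```bash
python3 -m pendant '[0.0093,0.0002,0,0,0.0248,0.0017,0,0,0.0431,0.0053,0,0,0.0609,0.0107,0,0,0.078,0.018,0,0,0.0943,0.027,0,0,0.1096,0.0377,0,0,0.1236,0.05,0,0,0.1364,0.0636,0,0,0.1476,0.0785,0,0,0.1557,0.0917,0,0,0.1626,0.1056,0,0,0.1673,0.1171,0,0,0.1711,0.1289,0,0,0.1734,0.138,0,0,0.1753,0.1471,0,0,0.1763,0.1532,0,0,0.177,0.1594,0,0,0.1773,0.1625,0,0,0.1773,0.1625,0,0]'
python3 - <<'E'
from h import *
rep();d=get_image("scene");cv2.imwrite("pics/s4.png",d["image"][100:300,220:480].repeat(3,0).repeat(3,1))
X=np.array([np.cos(YAW),np.sin(YAW),0]);Y=np.array([-X[1],X[0],0])
s,R=st();v=s["eef_pos"]-H;print(v@X,v@Y,v[2])
E
```

```text
clock: 7.35
eef_pos: [475.4, 211.6, 49.6]
tcp_rot: [-0.427, -0.563, 0.564, 0.427]
wrist_force: [-0.5, -15.0, -0.9]
finger_gap: 0.077
t 7.35 p [475.4 211.6  49.6] xyaw 1.8441 ydir [-0.002 -0.001 -1.   ] F [ -0.5 -15.   -0.9] gap 0.077 q [ 0.36  0.58  2.04 -0.    0.52 -1.48]
-0.9590953693327751 177.0787948112431 3.781005820904383
```

View pics/s4.png

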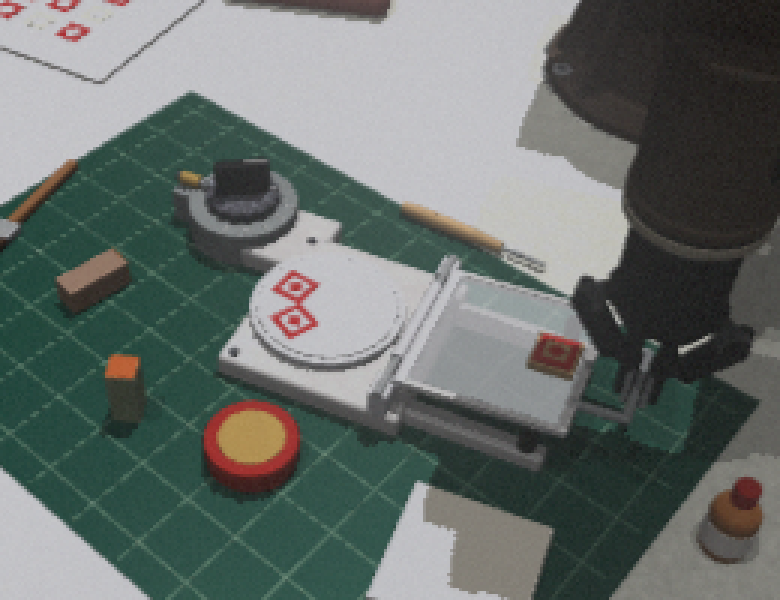

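```bash
python3 -m pendant '[-0.001,0.002,0,0,-0.001,0.004,0,0,-0.001,0.006,0,0,-0.001,0.008,0,0,-0.001,0.009,0,0,-0.001,0.010,0,0,-0.001,0.011,0,0,-0.001,0.012,0,0,-0.001,0.0125,0,0,-0.001,0.013,0,0,-0.001,0.013,0,0]'
```

```text
clock: 8.5
eef_pos: [475.6, 211.7, 38.2]
tcp_rot: [-0.427, -0.563, 0.564, 0.428]
wrist_force: [-12.1, -1.3, 28.6]
finger_gap: 0.076
```

```bash
python3 -m pendant '[0,-0.0005,0,0,0,-0.001,0,0,0,-0.001,0,0]'
python3 - <<'E'
from h import *
rep();d=get_image("scene");cv2.imwrite("pics/s5.png",d["image"][170:290,320:480].repeat(5,0).repeat(5,1))
E
```

```text
clock: 8.8
eef_pos: [475.5, 211.7, 38.6]
tcp_rot: [-0.427, -0.563, 0.564, 0.428]
wrist_force: [-8.2, -0.2, 11.6]
finger_gap: 0.082
t 8.8 p [475.5 211.7  38.6] xyaw 1.8438 ydir [-0.001 -0.    -1.   ] F [-8.2 -0.2 11.6] gap 0.082 q [ 0.36  0.6   2.05  0.    0.49 -1.48]
```

View pics/s5.png

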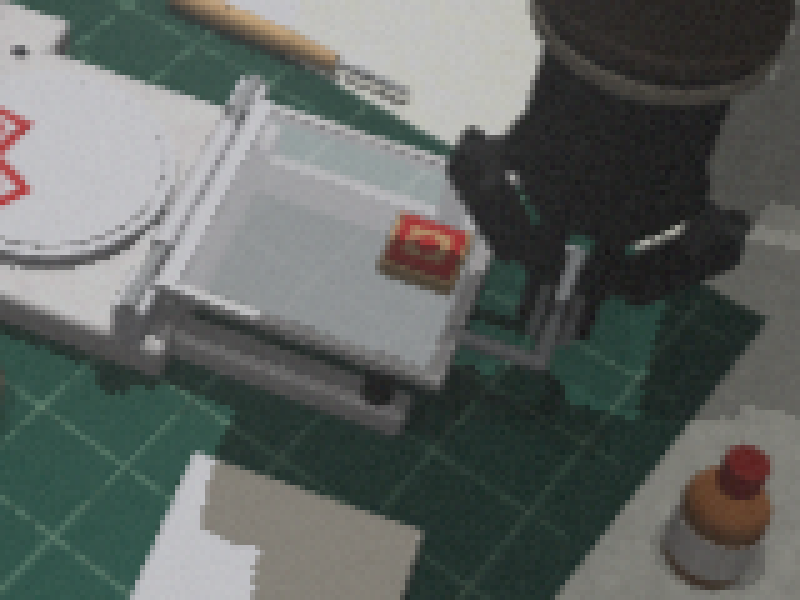

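The leaf lies level on its black rest (380,385), red face up. I'll release it and rise.

```bash
python3 -m pendant '[0,0,0,0,0,0,0,0,0,0,0,0,0,0,0,0]' 30
python3 -m pendant '[0,-0.01,0,0,0,-0.03,0,0,0,-0.06,0,0,0,-0.09,0,0,0,-0.12,0,0,0,-0.12,0,0]'
python3 - <<'E'
from h import *
rep();d=get_image("scene");cv2.imwrite("pics/s6.png",d["image"][130:290,260:480].repeat(3,0).repeat(3,1))
d=get_image("top");cv2.imwrite("pics/t6.png",cv2.resize(d["image"][150:290,220:400],None,fx=4.4,fy=4.2,interpolation=cv2.INTER_CUBIC))
E
```

```text
clock: 9.25
eef_pos: [476.6, 211.7, 38.7]
tcp_rot: [0.427, 0.564, -0.563, -0.427]
wrist_force: [0.2, -0.3, 0.3]
finger_gap: 0.301
clock: 9.85
eef_pos: [478.4, 212.3, 163.0]
tcp_rot: [0.428, 0.565, -0.562, -0.426]
wrist_force: [-1.6, 0.1, -0.5]
finger_gap: 0.297
t 9.85 p [478.4 212.3 163. ] xyaw 1.8439 ydir [ 0.006  0.002 -1.   ] F [-1.6  0.1 -0.5] gap 0.297 q [ 0.36  0.4   1.97  0.    0.77 -1.48]
```

View pics/s6.png

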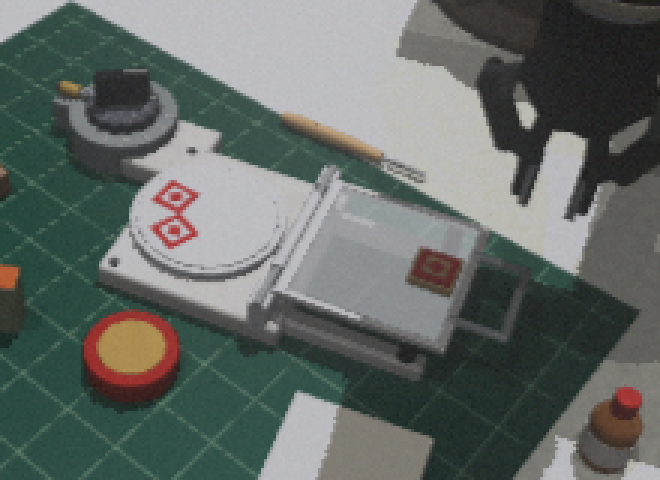

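View pics/t6.png

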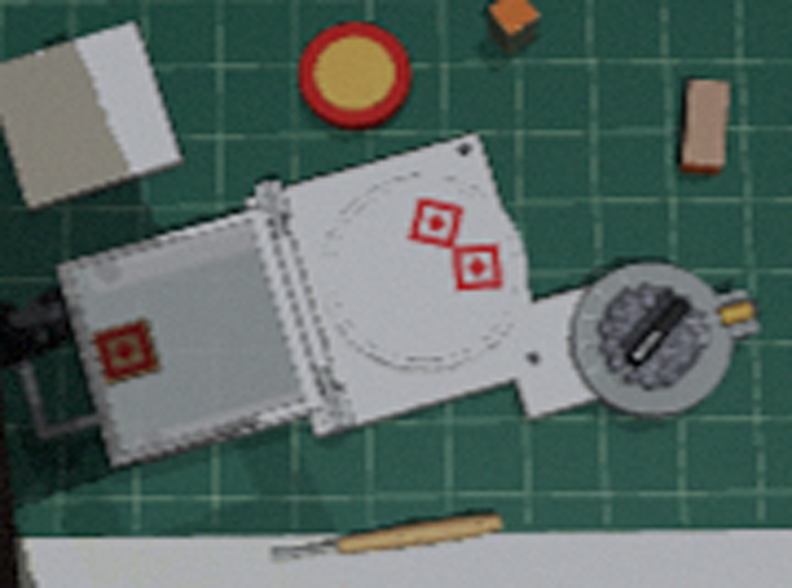

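Leaf is flat and released (red seal at (127,348)). Next, hover above the knob.

Run:
```python
from h import *
print(rel([498,-180,160]))
```

```text
[-0.3829 -0.0004  0.0852]
```

```bash
python3 -m pendant '[-0.04,0,0.009,0.14,-0.08,0,0.018,0.28,-0.12,0,0.027,0.42,-0.16,0,0.036,0.56,-0.2,0,0.045,0.7,-0.24,0,0.054,0.83,-0.28,0,0.062,0.97,-0.32,0,0.071,0.97,-0.36,0,0.08,0.97,-0.383,0,0.085,0.97,-0.383,0,0.085,0.97,-0.383,0,0.085,0.97,-0.383,0,0.085,0.97]' 50
python3 - <<'E'
from h import *
rep();d=get_image("wrist");cv2.imwrite("pics/w7.png",d["image"])
for p in (KN+[0,0,10],KN+[0,0,-34]):print(proj(d,p))
np.save("w7.npy",d,allow_pickle=True)
E
```

```text
clock: 11.25
eef_pos: [497.2, -179.2, 158.2]
tcp_rot: [-0.64, -0.299, 0.3, 0.641]
wrist_force: [-0.6, -0.9, -0.6]
finger_gap: 0.503
t 11.25 p [ 497.2 -179.2  158.2] xyaw 0.8744 ydir [-0.001  0.001 -1.   ] F [-0.6 -0.9 -0.6] gap 0.503 q [-0.4   0.42  1.95  0.    0.77 -1.28]
[319.36110766 215.93822097]
[319.47166143 196.00591795]
```

View pics/w7.png

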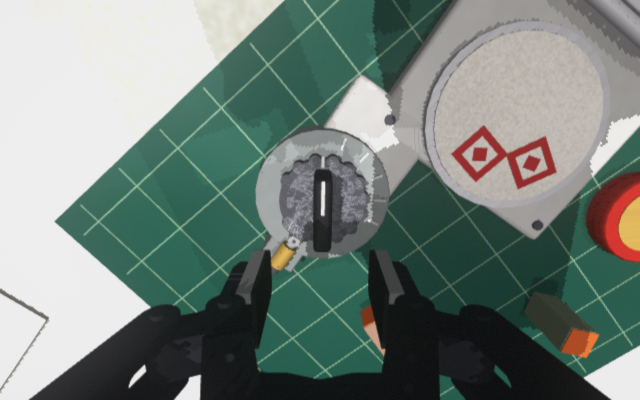

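Run:
```python
from h import *
d=np.load("w7.npy",allow_pickle=True).item();a=d["image"][115:270,245:400];cv2.imwrite("pics/w7z.png",cv2.resize(a,None,fx=3.8,fy=3.8,interpolation=cv2.INTER_CUBIC))
g=d["image"].max(2);m=((g<45)*255).astype(np.uint8);m[:160]=0;m[260:]=0;m[:,:300]=0;m[:,345:]=0
m=cv2.morphologyEx(m,cv2.MORPH_OPEN,np.ones((5,5)))
m=cv2.morphologyEx(m,cv2.MORPH_CLOSE,np.ones((9,9)))
c=max(cv2.findContours(m,0,1)[0],key=cv2.contourArea);print(cv2.minAreaRect(c))
r=cv2.minAreaRect(c);print(ray(d,*r[0],80))
```

```text
((322.0, 235.0), (32.0, 18.0), 90.0)
[ 509.1259474  -187.08495118   80.        ]
```

View pics/w7z.png

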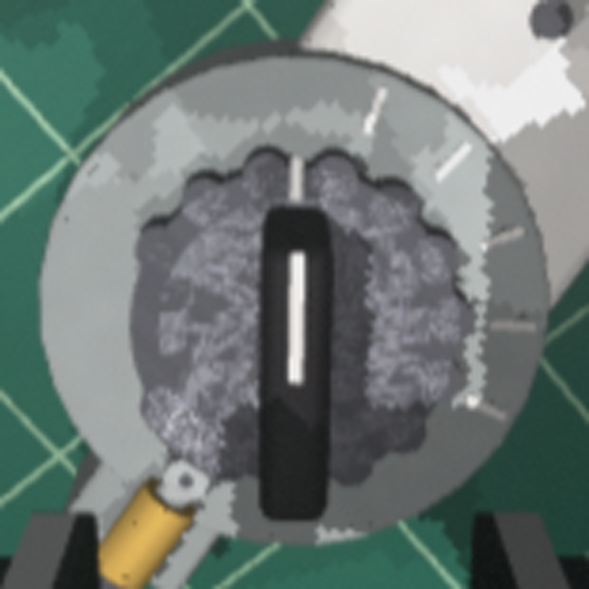

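Run:
```python
from h import *
d=np.load("w7.npy",allow_pickle=True).item()
a=ray(d,322.4,210.5,80);b=ray(d,322.6,193.4,36);print(a,b)
p=ray(d,*(245+294/3.8,115+215/3.8),80);q=ray(d,*(245+294/3.8,115+510/3.8),80);print(p,q,np.linalg.norm(p-q),np.arctan2(*(p-q)[[1,0]]))
c=(a+b)/2
for n,(x,y) in dict(m1=(374,110),m2=(454,162),m3=(503,239),m4=(515,325),m5=(488,407)).items():
    w=ray(d,245+x/3.8,115+y/3.8,36)-b;print(n,np.arctan2(w[1],w[0])%6.283,np.hypot(*w[:2]))
rep();print(rel([*c[:2],59]))
```

```text
[ 496.43044013 -176.18273007   80.        ] [ 497.93897832 -176.8852856    36.        ]
[ 477.08297298 -160.10554083   80.        ] [ 516.99955453 -193.32865107   80.        ] 51.93369365271585 2.4474565401444948
m1 2.063277303521817 40.00298562983955
m2 1.602869423753591 40.79794799797194
m3 1.1617050144028664 42.294821975941154
m4 0.7472981355615284 44.14267645641495
m5 0.3434095455319318 45.4520437094114
t 11.3 p [ 497.4 -179.   158.4] xyaw 0.8749 ydir [-0.001  0.001 -1.   ] F [0.  0.2 0.5] gap 0.506 q [-0.4   0.42  1.95  0.    0.77 -1.28]
[0.0018 0.0994 0.0017]
```

The marks sit 23°, 49°, 74°, 97° and 120° clockwise of the pointer, so the index reads about 0.15 and the third stop is about 1.24 rad away. I'll descend and grip the wing.

```bash
python3 -m pendant '[0.001,0.03,0.001,0,0.001,0.06,0.001,0,0.001,0.08,0.001,0,0.001,0.09,0.001,0,0.001,0.096,0.001,0,0.001,0.099,0.001,0,0.001,0.099,0.001,0]' 50
python3 -m pendant '[0,0,0,0,0,0,0,0,0,0,0,0,0,0,0,0,0,0,0,0,0,0,0,0]' 0 40
python3 - <<'E'
from h import *
rep();s,R=st();print(R.T@s["wrist_force"],R.T@s["wrist_torque"]);d=get_image("wrist");cv2.imwrite("pics/w8.png",d["image"])
E
```

```text
clock: 12.0
eef_pos: [498.0, -178.7, 60.1]
tcp_rot: [0.641, 0.299, -0.299, -0.64]
wrist_force: [0.6, 0.5, 0.2]
finger_gap: 0.505
clock: 12.6
eef_pos: [498.5, -178.4, 60.6]
tcp_rot: [0.641, 0.3, -0.299, -0.64]
wrist_force: [4.3, 9.5, 7.0]
finger_gap: 0.132
t 12.6 p [ 498.5 -178.4   60.6] xyaw 0.8737 ydir [ 0.002 -0.    -1.   ] F [4.3 9.5 7. ] gap 0.132 q [-0.4   0.57  2.02  0.    0.55 -1.28]
[10.06902023 -6.99288291  2.84370202] [ 0.52217108 -0.04606879 -1.51761929]
```

View pics/w8.png

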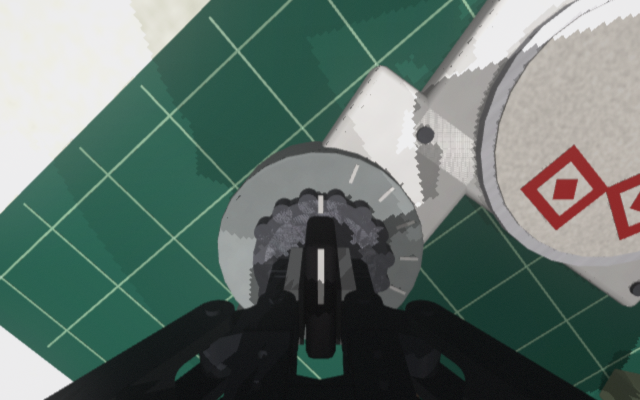

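```bash
python3 -m pendant '[0.001,0,0,0,0.001,0,0,0.05,0.001,0,0,0.1,0.001,0,0,0.15,0.001,0,0,0.2,0.001,0,0,0.25,0.001,0,0,0.3,0.001,0,0,0.35,0.001,0,0,0.4,0.001,0,0,0.4,0.001,0,0,0.4]'
cat > r.py <<'E'
from h import *
rep();s,R=st();print('tool F',(R.T@s["wrist_force"]).round(1),'T',(R.T@s["wrist_torque"]).round(3),'turned',0.8744-np.arctan2(R[1,0],R[0,0]))
E
python3 r.py
```

```text
clock: 13.75
eef_pos: [499.3, -177.7, 60.6]
tcp_rot: [0.688, 0.167, -0.165, -0.687]
wrist_force: [4.2, 8.5, 6.6]
finger_gap: 0.133
t 13.75 p [ 499.3 -177.7   60.6] xyaw 0.4738 ydir [ 0.002 -0.    -1.   ] F [4.2 8.5 6.6] gap 0.133 q [-0.4   0.57  2.02  0.    0.55 -0.87]
tool F [ 7.7 -6.6  5.6] T [ 0.988 -0.2   -1.075] turned 0.40060008217748094
```

```bash
python3 -m pendant '[0,0,0,0.05,0,0,0,0.1,0,0,0,0.15,0,0,0,0.2,0,0,0,0.2]';python3 r.py
python3 -m pendant '[0,0,0,0.05,0,0,0,0.1,0,0,0,0.15,0,0,0,0.22,0,0,0,0.22]';python3 r.py
```

```text
clock: 14.25
eef_pos: [499.6, -177.6, 60.7]
tcp_rot: [0.701, 0.097, -0.095, -0.7]
wrist_force: [7.1, 11.7, 5.3]
finger_gap: 0.13
t 14.25 p [ 499.6 -177.6   60.7] xyaw 0.2716 ydir [ 0.002 -0.    -1.   ] F [ 7.1 11.7  5.3] gap 0.13 q [-0.4   0.57  2.02  0.    0.55 -0.67]
tool F [10.  -5.3  9.3] T [ 1.610e+00 -1.000e-03 -1.471e+00] turned 0.6027769704298764
clock: 14.75
eef_pos: [500.1, -177.6, 60.7]
tcp_rot: [0.707, 0.019, -0.017, -0.707]
wrist_force: [10.9, 14.6, 2.4]
finger_gap: 0.132
t 14.75 p [ 500.1 -177.6   60.7] xyaw 0.051 ydir [ 0.003 -0.    -1.   ] F [10.9 14.6  2.4] gap 0.132 q [-0.4   0.57  2.02  0.    0.55 -0.45]
tool F [11.7 -2.3 14. ] T [ 2.337 -0.189 -1.628] turned 0.8234101027094678
```

```bash
python3 -m pendant '[0,0,0,0.05,0,0,0,0.1,0,0,0,0.15,0,0,0,0.2,0,0,0,0.2]';python3 r.py
python3 -m pendant '[0,0,0,0.04,0,0,0,0.08,0,0,0,0.12,0,0,0,0.12]';python3 r.py
python3 -m pendant '[0,0,0,0.03,0,0,0,0.06,0,0,0,0.06]';python3 r.py
```

```text
clock: 15.25
eef_pos: [500.5, -177.6, 60.7]
tcp_rot: [0.705, -0.051, 0.054, -0.705]
wrist_force: [13.2, 15.4, 1.1]
finger_gap: 0.135
t 15.25 p [ 500.5 -177.6   60.7] xyaw -0.1485 ydir [ 0.004 -0.    -1.   ] F [13.2 15.4  1.1] gap 0.135 q [-0.4   0.57  2.02  0.    0.55 -0.25]
tool F [10.8 -1.1 17.2] T [ 2.812  0.004 -1.614] turned 1.022945194692979
clock: 15.65
eef_pos: [500.7, -177.6, 60.7]
tcp_rot: [-0.701, 0.093, -0.096, 0.701]
wrist_force: [13.2, 14.6, -0.4]
finger_gap: 0.132
t 15.65 p [ 500.7 -177.6   60.7] xyaw -0.2683 ydir [ 0.004 -0.    -1.   ] F [13.2 14.6 -0.4] gap 0.132 q [-0.4   0.57  2.02  0.    0.55 -0.13]
tool F [ 8.9  0.4 17.5] T [ 3.014  0.191 -1.407] turned 1.1427104455985417
clock: 15.95
eef_pos: [500.9, -177.7, 60.7]
tcp_rot: [-0.698, 0.114, -0.117, 0.698]
wrist_force: [14.3, 14.8, -1.2]
finger_gap: 0.128
t 15.95 p [ 500.9 -177.7   60.7] xyaw -0.3275 ydir [ 0.005 -0.001 -1.   ] F [14.3 14.8 -1.2] gap 0.128 q [-0.4   0.57  2.02  0.    0.55 -0.07]
tool F [ 8.8  1.3 18.6] T [ 3.062 -0.128 -1.34 ] turned 1.20194790548114
```

```bash
python3 -m pendant '[0.0005,0,0.001,0,0.001,0,0.002,0,0.001,0,0.002,0]';python3 r.py
python3 - <<'E'
from h import *
d=get_image("wrist");cv2.imwrite("pics/w9.png",d["image"])
np.save("w9.npy",d,allow_pickle=True)
E
```

```text
clock: 16.25
eef_pos: [501.1, -177.3, 60.7]
tcp_rot: [0.698, -0.114, 0.116, -0.697]
wrist_force: [2.9, -4.9, 5.5]
finger_gap: 0.131
t 16.25 p [ 501.1 -177.3   60.7] xyaw -0.3256 ydir [ 0.002 -0.002 -1.   ] F [ 2.9 -4.9  5.5] gap 0.131 q [-0.4   0.57  2.01 -0.    0.55 -0.07]
tool F [ 4.3 -5.5 -3.7] T [-0.817 -0.009 -0.492] turned 1.2000125640610961
```

View pics/w9.png

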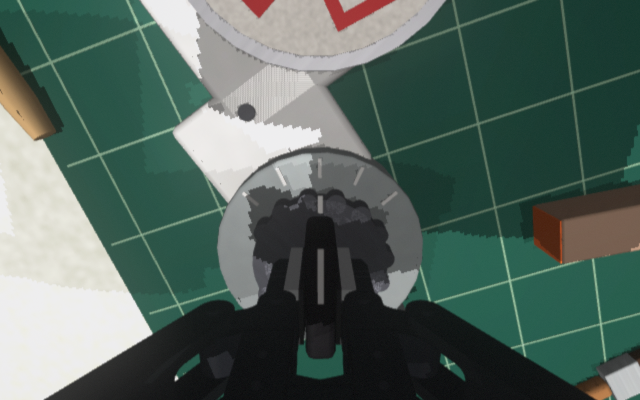

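Run:
```python
from h import *
d=np.load("w9.npy",allow_pickle=True).item();a=d["image"][140:300,210:430];cv2.imwrite("pics/w9z.png",cv2.resize(cv2.convertScaleAbs(a,alpha=1.5),None,fx=3.6,fy=3.6,interpolation=cv2.INTER_CUBIC))
```

```text
(no output)
```

View pics/w9z.png

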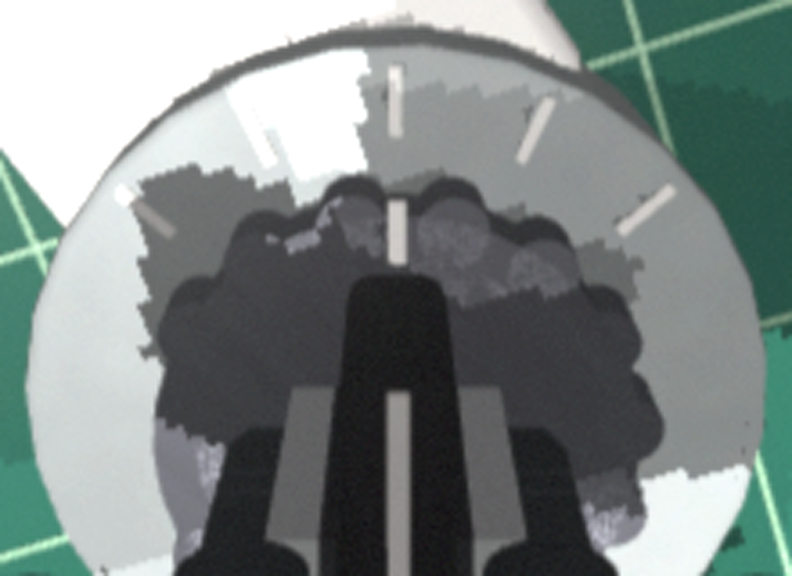

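```bash
python3 -m pendant '[0,0,0,0,0,0,0,0,0,0,0,0]';python3 r.py
python3 - <<'E'
from h import *
d=get_image("scene");cv2.imwrite("pics/s10.png",d["image"][130:290,200:480].repeat(2,0).repeat(2,1))
E
```

```text
clock: 16.6
eef_pos: [501.1, -177.3, 60.7]
tcp_rot: [0.698, -0.114, 0.116, -0.697]
wrist_force: [2.6, -4.9, 4.3]
finger_gap: 0.133
t 16.6 p [ 501.1 -177.3   60.7] xyaw -0.326 ydir [ 0.003 -0.001 -1.   ] F [ 2.6 -4.9  4.3] gap 0.133 q [-0.4   0.57  2.02 -0.    0.55 -0.07]
tool F [ 4.  -4.3 -3.9] T [-0.773 -0.049 -0.454] turned 1.2003743139727687
```

View pics/s10.png

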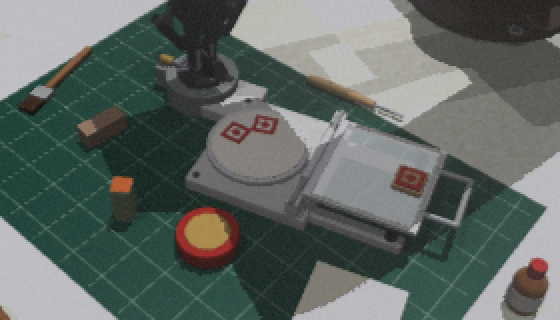

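The leaf lies back with its red face up at (410,178), the knob is held at the third mark, and the other things look undisturbed.

```bash
python3 -c "
from cell import job
print(job.sign_off())"
```

```text
the job is handed in; nothing more can be done
None
```

I handed the job in at about 17 s. The leaf is flipped onto its rests with the red face up and let go. The index knob is turned to the third stop and still held between the fingers.

- **Leaf:** I swung it over by the bail and lowered the last few degrees slowly. It touched down a little early, with a push of about 29 N, so I eased it to about 12 N before releasing. Pictures after release and at the end show it lying flat, and the other objects look undisturbed.
- **Knob:** I turned it 1.20 rad clockwise in small steps. The pointer lines up with the third of the five marks to about 0.02 rad or better. Torque about the knob axis is about -0.05 N m and the sideways force about 6 N.
- **Disagreements:**
  - The first pictures suggested a turn of about 1.24 rad, 0.04 more than I made. I relied on the mark alignment and the click torque instead.
  - My position for the knob axis was 2–3 mm off, which built up about 20 N of sideways force during the turn. I relieved most of it before handing in.

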